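# Seat the lens ring of a course lamp with the two-pin spanner

### The job

Take the two-pin spanner from its wooden stand, engage its pins fully in the two holes of the loose lens ring in the course lamp, and turn the ring clockwise until it comes up against its stop, pressing and turning gently and never forcing it. Then put the spanner back in its stand as you found it, and leave the other things on the table alone.

Things in the scene. Friction and masses are not known exactly. Their poses are not given: they have to be found in the camera images.
- lamp: Round grey and black lamp lying lens up, fixed to the table: 124 mm across (132 mm at the foot), 60 mm high, with a steel lug on its -x side. Origin: centre of its underside, z up. Its top has a round recess of 45 mm radius with the lens ring 8 mm below the mouth. The spanner must not be pressed or twisted against lamp or ring with more than 35 N (both pins added up).
- lamp_seat (a point): Point on the lamp's axis, 52 mm above its underside, level with the flat top of the lens ring: a bright metal disc 73 mm across with a glass window and two round blind holes, 8.5 mm wide, 8 mm deep, 26 mm either side of the ring's own centre. The ring is loose: its centre starts up to 5.5 mm off this point along the lamp's x and up to 5.5 mm along its y, which is not measured.
- ring (a joint): Angle of the lens ring, rad: 0 to 1.25, growing clockwise seen from above; at 1.25 it is hard against its abrupt stop. The line through its holes is the lamp's x axis turned clockwise by this angle. Starts at 0.1 to 0.45. Turning takes about 0.15 N m, much more at the stop. It does not shift sideways under less than 30 N; it rests on a springy gasket that gives 2 mm under 6 N, then is hard.
- spanner: Two-pin spanner, about 160 g, standing upright, 82 mm high. Origin: midway between the two pin tips; z up, x along the line of the pins. Two round 6 mm steel pins with slightly tapered tips, 26 mm either side of the origin along x, point down, free over 20 mm; above them a steel bar 66 mm (x) by 18 mm (y), z 20 to 30 mm. Front and back are alike.
- spanner_handle (a point): Middle of the spanner's upright black flat handle, 56 mm above the pin tips: 36 mm (x) by 14 mm (y), z 30 to 82 mm above the tips, to be gripped across its 14 mm thickness. Axes as the spanner's.
- stand: Wooden block 100 mm (x) by 50 mm (y) by 36 mm high, fixed to the table. Origin: centre of its underside, z up. A slot 70 mm (x) by 11 mm (y), 28 mm deep, opens in the middle of its top. The spanner stands with its pins in the slot and its bar resting on the block, its origin 16 mm above the stand's and over it within 3 mm, both x axes along the slot.
- mug: White coffee mug, 76 mm across, 75 mm high, a bystander. Origin: centre of its underside.
- biscuits: Cardboard biscuit box 110 x 150 x 45 mm, a bystander. Origin: centre of its underside.
- tape: Roll of paper tape, 90 mm across, 30 mm high, a bystander. Origin: centre of its underside.
There are look-alikes about, which are no part of the job. Leave any blue or orange look-alike of the spanner alone.

How it is judged:
By the outcome, as a careful person would: the job done as asked, in the order asked, and still so for the second after the job is handed in, with the robot touching nothing.
It also fails if it takes over 72 s, if anything falls off the work surface, if the arm or the gripper's body presses on something with over 40 N, if the wrist force passes 120 N, or if a joint passes its speed limit or range.

### The arm

A 7-joint arm with a two-finger parallel gripper is mounted at the origin on the work surface. World frame = base frame: x ahead of the robot, y to its left, z up, the work surface at z = 0. Lengths are in mm, angles in rad, forces in N, time in s.
With the tool pointing down it reaches from about 425 to 925 mm from the base axis. Payload 6.8 kg.
Tool frame: the origin (TCP) lies at the centre of the arm's flange, where the gripper is bolted on; the fingertips stand 182 mm ahead of it and the grasp point (between the pads) lies 163 mm ahead of it; z points along the fingers, y is the line along which they close (so a half turn about z gives the same grasp; the last joint's range is limited). The gripper opens to 88 mm and grips with 3 to 60 N. Pads are 20 mm wide; open, the fingers measure 115 mm over their backs; the gripper's body (75 mm by 178 mm) begins 61 mm behind the grasp point.
Start: joints at [-1.277, 0.477, 0.022, 1.555, -0.011, 1.109, -0.083], TCP at [263.975, 621.257, 404.664] pointing down, gripper open.
Joint ranges: [-2.96, 2.96], [-0.34, 2.1], [-1.41, 1.46], [0.24, 2.44], [-1.37, 4.51], [0.17, 1.92], [-2.96, 2.96]. Speed limits (rad/s): [2.39, 2.39, 3.14, 3.14, 3.14, 3.14, 3.14].

### API

Orientations are given as a rotation vector (axis times angle).
In Python, from workcell import bot gives the robot as it stands. Calls block until the motion is done:
- bot.movep(position, orientation): joint-space move of the TCP to a pose.
- bot.line_to(position, max_speed=150, frame=None): straight line of the TCP; frame=None keeps the orientation; max_speed is the mean speed in mm/s.
- bot.goto_joints(angles): joint-space move.
- bot.set_gripper(opening): finger opening in mm; the grip force is fixed at half the most; returns when the fingers have stopped.
- bot.pause(seconds).
- bot.ik(position, orientation): joint angles nearest the present ones, or None.
- bot.camera(name): name is "scene" or "top"; returns the picture (480x640x3 uint8, red, green, blue); there is no depth.
- bot.camera_info(name): a dict with "vertical_fov" (degrees; the focal length in pixels is half the picture's height over the tangent of half this angle, whatever the lens; pixels are square), "cx", "cy" (the principal point, pixels), "view" (4x4, takes a point from world to camera coordinates). Camera axes: x right, y up, looking along -z (the intrinsics and any distortion apply to the point x, -y, -z); pixel columns grow to the right and rows downward; lengths in mm; the calibration is good to about 2 mm. A picture is of the moment at which its call begins. camera_info takes no time and is no camera call.
A pose or a line that the arm cannot do raises bot.IKError and nothing moves.
- bot.hand_in(): hands the job in; it is judged then, once.
Trained networks look in the newest picture that a camera, given by its name, has taken for a name from the list of things; names that differ only in an ending like _2 or _b are one class to them, and where a whole thing is asked for, a point or a joint stands for the part that bears it (a point fixed in the world has none). Each returns a list of dicts, best first, with "confidence" (0 to 1); they miss things now and then, are a little off and sometimes report something else, mostly with a low value. They report only what shows in the picture. A call takes as long as a camera call. They do not tell look-alikes from the thing itself.
- bot.boxes_of(camera, target): "uv" ([column, row] in pixels, amid what is visible of it).
- bot.landmark_of(camera, target): "uv" ([column, row] in pixels: a listed point, or the origin of a listed thing).
Readings, each from a call of its own:
- bot.get_clock(): time.
- bot.get_joint_positions(): joint angles.
- bot.get_joint_vel(): joint speeds.
- bot.get_joint_torque(): joint torques, N m.
- bot.get_tcp_pos(): TCP position.
- bot.get_tcp_rot(): TCP orientation.
- bot.get_force(): force on the tool from outside, world axes, zero at the start.
- bot.get_moment(): the same for the moment, N m.
- bot.get_finger_gap(): finger opening in mm.
- bot.get_grip_force(): force on a finger pad.
Only numpy, scipy, OpenCV 4.12 (cv2) and the standard library are available. Lean on these libraries where they do the work, as an engineer would, in place of code of your own. Each camera call takes 0.05 s, during which the arm holds its last target. There are 200 camera calls.

## Working session

There is one attempt and no reset: what is moved stays moved. The work goes in short steps, each a Python script; the robot and the scene stay as the last script left them, time stands still between calls to the robot, and variables do not carry over. Pictures are saved under pics/ and viewed, at most 10 in all, crops included, and the job is handed in when it is done.

```bash
mkdir -p pics; ls; python3 - <<'E'
from workcell import bot
import cv2
for c in("scene","top"):
    im=bot.camera(c); cv2.imwrite(f"pics/{c}1.png",im[:,:,::-1])
    i=bot.camera_info(c); print(c,{k:(v if k!="view" else [[round(float(a),4) for a in r] for r in v]) for k,v in i.items()})
    for t in("lamp","lamp_seat","spanner","spanner_handle","stand"):
        print(t,[([round(float(x),1) for x in d["uv"]],round(d["confidence"],2)) for d in bot.landmark_of(c,t)])
print(bot.get_tcp_rot(),bot.get_clock(),bot.get_finger_gap())
E
```

```text
pics
scene {'vertical_fov': 53.914675628136614, 'cx': 314.43518616717586, 'cy': 237.84971775913723, 'view': [[-0.8442, 0.536, -0.0061, 490.1893], [-0.3597, -0.558, 0.7478, 180.6148], [0.3975, 0.6335, 0.6638, -1199.7805], [0.0, 0.0, 0.0, 1.0]]}
lamp []
lamp_seat [([295.6, 187.5], 0.91)]
spanner [([414.4, 318.9], 0.92), ([379.9, 281.5], 0.59), ([361.5, 248.6], 0.56)]
spanner_handle [([362.3, 225.0], 0.89), ([380.1, 253.0], 0.86), ([416.2, 297.8], 0.82)]
stand [([378.6, 283.1], 0.96)]
top {'vertical_fov': 52.76585996870523, 'cx': 322.9711825141549, 'cy': 241.58239817876992, 'view': [[-0.0129, -0.9999, 0.0041, 8.9993], [0.9897, -0.0122, 0.1427, -617.9578], [-0.1426, 0.0059, 0.9898, -672.0516], [0.0, 0.0, 0.0, 1.0]]}
lamp [([411.9, 292.4], 0.71), ([186.8, 168.8], 0.38), ([233.9, 301.0], 0.23)]
lamp_seat [([226.6, 305.7], 0.68)]
spanner [([232.8, 303.3], 0.95), ([299.4, 325.2], 0.73)]
spanner_handle [([223.7, 304.6], 0.91), ([154.3, 306.8], 0.79), ([298.8, 330.4], 0.67)]
stand [([234.0, 302.7], 0.92)]
[6.26982091e-01 3.07837410e+00 7.76566580e-05] 0.6 87.67651829938957
```

View pics/scene1.png

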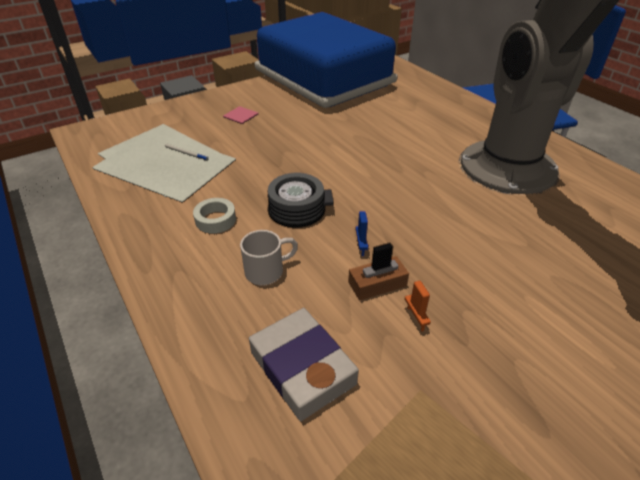

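View pics/top1.png

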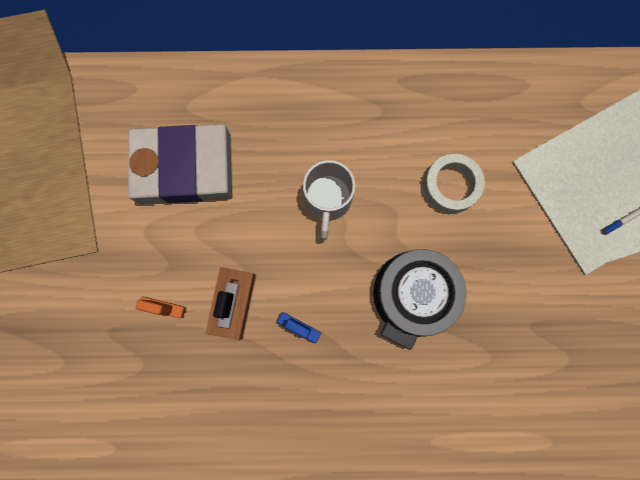

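The real spanner (black handle) is in the stand at about (225,304) in the top view, with the blue and orange look-alikes either side of it. The lamp is at about (421,292), its lug at (398,334), and the ring holes at about (433,277) and (414,307). Next I'll enlarge these areas.

```bash
python3 - <<'E'
import cv2,numpy as np
t=cv2.imread("pics/top1.png"); s=cv2.imread("pics/scene1.png")
def crop(im,x,y,w,h,k): return cv2.resize(im[y:y+h,x:x+w],None,fx=k,fy=k,interpolation=cv2.INTER_CUBIC)
a=crop(t,365,240,110,120,5)   # 550x600
cv2.imwrite("pics/lampcrop.png",a)
b=np.hstack([crop(t,200,260,66,90,6),crop(s,340,235,80,90,5).copy() if 0 else crop(s,345,235,67,90,6)])
cv2.imwrite("pics/standcrop.png",b); print(a.shape,b.shape)
E
```

```text
(600, 550, 3) (540, 798, 3)
```

View pics/lampcrop.png

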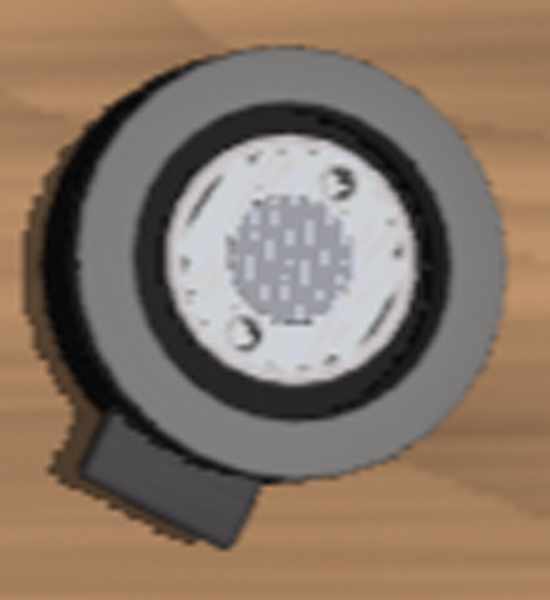

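View pics/standcrop.png

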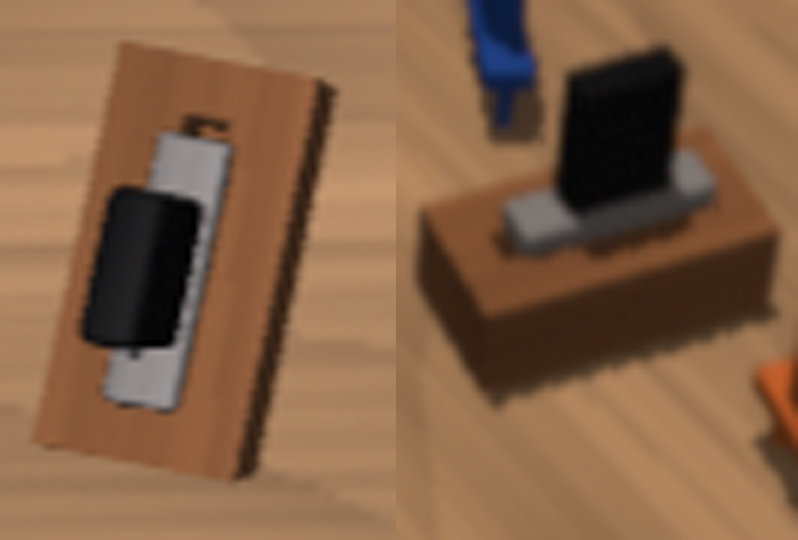

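```bash
cat > h.py <<'E'
import numpy as np, cv2
from workcell import bot
from scipy.spatial.transform import Rotation as R
def cam(c):
    i=bot.camera_info(c); f=240/np.tan(np.radians(i["vertical_fov"]/2)); V=np.array(i["view"]); return f,i["cx"],i["cy"],V
def back(c,uv,z):
    f,cx,cy,V=cam(c); uv=np.atleast_2d(uv).astype(float)
    d=np.c_[(uv[:,0]-cx)/f,-(uv[:,1]-cy)/f,-np.ones(len(uv))]@V[:3,:3]; o=-V[:3,:3].T@V[:3,3]
    return (o+d*((z-o[2])/d[:,2])[:,None])[:,:2]
def proj(c,P):
    f,cx,cy,V=cam(c); q=np.atleast_2d(P)@V[:3,:3].T+V[:3,3]
    return np.c_[cx-f*q[:,0]/q[:,2],cy+f*q[:,1]/q[:,2]]
def rot(yaw): # tool down, tool x axis at yaw
    return (R.from_euler("z",yaw)*R.from_rotvec([np.pi,0,0])).as_rotvec()
E
cat > m.py <<'E'
from h import *
np.set_printoptions(precision=1,suppress=True)
def u(p,k,o): return (np.array(p)+.5)/k-.5+o
ang=lambda v: np.arctan2(v[1],v[0])
C=lambda p: u(p,6,[200,260])
for n,p,z in(("stand",[(122,42),(325,82),(240,480),(33,442)],36),("bar",[(160,134),(231,148),(178,411),(105,402)],46),("handle",[(118,188),(203,205),(172,345),(85,345)],98)):
    b=back("top",C(p),z); print(n,b.mean(0),"ang %.3f"%ang(b[0]+b[1]-b[2]-b[3]),np.linalg.norm(b-np.roll(b,1,0),axis=1))
S=u(np.array([(24,207),(92,316),(382,230),(309,128)]),6,[345,235]); b=back("scene",S,36); print("stand scene",b.mean(0),np.linalg.norm(b-np.roll(b,1,0),axis=1),"%.3f %.3f"%(ang(b[0]-b[3]),ang(b[1]-b[2])))
h=back("top",u(np.array([(340,184),(243,334)]),5,[365,240]),52); print("holes",h,h.mean(0),np.linalg.norm(h[0]-h[1]),"%.4f"%ang(h[0]-h[1]))
im=cv2.imread("pics/top1.png"); g=im.min(2)
def blob(m,z):
    cs,_=cv2.findContours(m.astype(np.uint8),cv2.RETR_EXTERNAL,cv2.CHAIN_APPROX_NONE)
    c=max(cs,key=len)[:,0].astype(float); w=back("top",c,z).astype(np.float32); return cv2.fitEllipse(w)
M=np.zeros(g.shape,bool); M[262:322,392:456]=1
print("disc",blob((g>140)&M,52))
# mouth: dark annulus outside boundary
M2=np.zeros(g.shape,bool); M2[256:330,388:460]=1
G=cv2.GaussianBlur(g,(0,0),.6)
print("mouth/top grey:")
for n,cx0,r in(("mouth",0,45),("top",0,62)):
    c0=back("top",u(np.array([[292,262]]),5,[365,240]),60)[0]; pts=[]
    for a in np.linspace(0,2*np.pi,180,endpoint=False):
        rr=np.arange(r-6,r+6,.25); P=np.c_[c0[0]+rr*np.cos(a),c0[1]+rr*np.sin(a),np.full(len(rr),60)]
        q=proj("top",P).astype(np.float32); v=cv2.remap(g,q[:,0].reshape(1,-1),q[:,1].reshape(1,-1),cv2.INTER_CUBIC)[0].astype(float)
        d=np.abs(np.gradient(v)); d=cv2.GaussianBlur(d.reshape(1,-1),(0,0),2)[0]; k=d.argmax(); pts.append(P[k,:2])
    pts=np.array(pts,np.float32); e=cv2.fitEllipse(pts); print(n,e)
lug=back("top",u(np.array([(255,490),(85,470),(229,549)]),5,[365,240]),[40]); print("lug",lug)
print("scene seat",back("scene",[[295.6,187.5]],52),"top seat scene-proj",proj("scene",np.r_[h.mean(0),52]))
E
python3 m.py; python3 -c "
from h import *
print(bot.get_tcp_pos(), R.from_rotvec(bot.get_tcp_rot()).as_matrix().round(3).tolist())"
```

```text
stand [529.9 139.5] ang -0.203 [99.2 51.4 98.3 51.2]
bar [526.6 140.4] ang -0.188 [65.2 17.7 63.9 17.7]
handle [526.4 135.9] ang -0.198 [35.4 19.5 31.6 19.4]
stand scene [529.2 141.1] [99.4 49.1 98.3 48.4] -0.207 -0.200
holes [[ 563.9 -157.1]
 [ 521.2 -127.3]] [ 542.5 -142.2] 52.15996360882646 -0.6098
disc ((542.65234375, -142.04664611816406), (69.93338775634766, 69.95555114746094), 66.47473907470703)
mouth/top grey:
mouth ((541.8743286132812, -140.49925231933594), (90.24169158935547, 90.80494689941406), 88.53475189208984)
top ((541.900146484375, -139.971435546875), (121.54939270019531, 122.121337890625), 154.5162811279297)
lug [[ 476.4 -131.2]
 [ 482.8  -82.1]
 [ 459.8 -123. ]]
scene seat [[ 533.8 -151.3]] top seat scene-proj [[294.3 190.8]]
[263.99645508 621.24717791 404.68079973] [[-0.92, 0.391, 0.0], [0.391, 0.92, 0.0], [-0.0, 0.0, -1.0]]
```

Top and scene views agree. The stand is at about (529.9,139.5), the spanner at (526.6,140.4) at −0.20 rad, and the ring at (542.5,−142.1) with its hole line at −0.61. The lamp yaw is about −0.49, so roughly 1.13 rad of turn remains. Now I'll pick up the spanner.

```bash
python3 - <<'E'
from h import *
np.set_printoptions(precision=2,suppress=True)
y0=np.pi-.2; G=[527.2,139.9]
for p,z,y in((G,237,y0),([542.5,-142.1],263+16,np.pi-.61),([542.5,-142.1],263,np.pi-1.74),([542.5,-142.1],263,np.pi-1.9)):
    print(bot.ik([*p,z],rot(y)))
bot.set_gripper(45)
bot.movep([*G,330],rot(y0))
print(bot.get_tcp_pos(),bot.get_clock(),bot.get_force(),bot.get_moment())
bot.line_to([*G,237],120)
print(bot.get_force(),bot.get_clock())
bot.set_gripper(0)
print("gap",bot.get_finger_gap(),bot.get_grip_force(),bot.get_force(),bot.get_moment(),bot.get_tcp_pos(),bot.get_clock())
E
```

```text
[-0.52  0.49  0.18  2.01 -0.14  0.65  1.13]
[-0.35  0.52  0.65  1.97 -0.44  0.79  1.52]
[-0.43  0.59  0.77  1.99 -0.58  0.79  0.51]
[-0.44  0.6   0.79  1.99 -0.6   0.8   0.37]
[527.16 141.1  330.09] 3.4083 [ 0.26 -0.67  0.45] [ 0.03 -0.03 -0.01]
[ 0.07  0.3  -0.02] 4.3333
gap 13.986030903855708 30.00041753053665 [-0.42  0.61  3.39] [0.14 0.05 0.  ] [527.32 140.09 237.26] 4.9167
```

```bash
python3 - <<'E'
from h import *
np.set_printoptions(precision=2,suppress=True)
y0=np.pi-.2; G=[527.2,139.9]
bot.line_to([*G,340],120)
print(bot.get_force(),bot.get_moment(),bot.get_finger_gap())
bot.movep([542.5,-142.1,330],rot(np.pi-.61))
bot.line_to([542.5,-142.1,296],80); bot.pause(.3)
t=bot.camera("top"); s=bot.camera("scene")
k=5
a=cv2.resize(t[235:355,365:475],None,fx=4,fy=4,interpolation=cv2.INTER_CUBIC)
b=cv2.resize(s[120:240,250:340],None,fx=4,fy=4,interpolation=cv2.INTER_CUBIC)
cv2.imwrite("pics/top2.png",t[:,:,::-1]);cv2.imwrite("pics/scene2.png",s[:,:,::-1])
cv2.imwrite("pics/hover.png",np.hstack([a,b])[:,:,::-1])
p=bot.get_tcp_pos(); print(p,bot.get_force(),bot.get_moment(),bot.get_clock())
yaw=R.from_rotvec(bot.get_tcp_rot()).as_matrix()[:2,0]; print(yaw, np.arctan2(*yaw[::-1]))
E
```

```text
[-0.21 -0.57 -1.23] [ 0.03 -0.02  0.02] 13.957511309323378
[ 542.56 -142.15  296.27] [ 0.01  0.25 -1.78] [-0.05 -0.    0.01] 7.9917
[-0.82  0.57] 2.5315520154841304
```

View pics/hover.png

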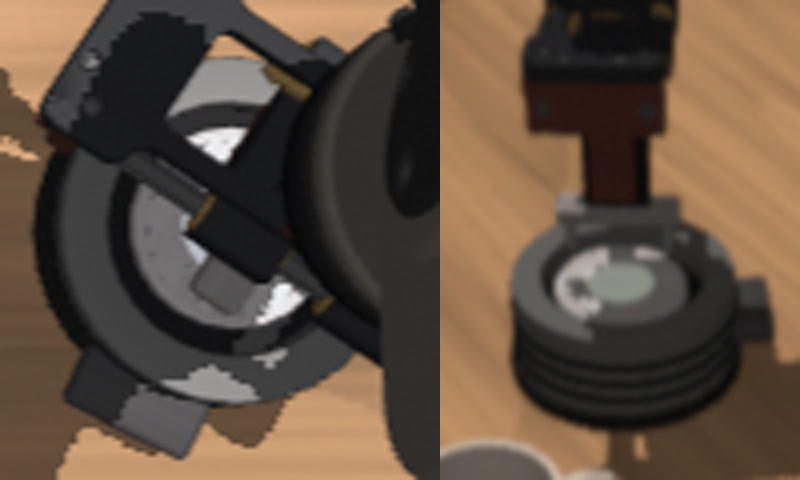

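```bash
python3 - <<'E'
from h import *
np.set_printoptions(precision=1,suppress=True)
p=np.array([542.56,-142.15]); u=np.array([.82,-.573]); v=np.array([.573,.82]); z=296.27-221
def pr(a,b,zz): return np.r_[p+a*u+b*v,zz]
P=[pr(s*33,t*9,z+h) for h in(30,20) for s,t in((-1,-1),(-1,1),(1,1),(1,-1))]
T=(proj("top",P)-[365,235]+.5)*4-.5; S=(proj("scene",P)-[250,120]+.5)*4-.5+[440,0]
print(np.c_[T,S])
t=cv2.imread("pics/top2.png");s=cv2.imread("pics/scene2.png")
def draw(im,Q,o,w,k):
    x,y=o; c=cv2.resize(im[y:y+w[1],x:x+w[0]],None,fx=k,fy=k,interpolation=cv2.INTER_CUBIC)
    c=cv2.convertScaleAbs(c,alpha=1.6,beta=20); Q=(Q-o+.5)*k-.5
    for q in(Q[:4],Q[4:]): cv2.polylines(c,[np.round(q*16).astype(int)],True,(0,255,0),1,cv2.LINE_AA,4)
    return c
a=draw(t,proj("top",P),np.array([400,270]),(44,60),9); b=draw(s,proj("scene",P),np.array([272,155]),(44,60),9)
cv2.imwrite("pics/ov.png",np.hstack([a,b]))
E
```

```text
[[236.1 318.3 678.1 195.1]
 [190.4 287.5 676.4 213.9]
 [296.4 123.6 551.8 211.5]
 [341.8 153.7 555.2 192.7]
 [229.8 318.1 678.4 210.8]
 [184.8 287.8 676.6 229.7]
 [289.3 126.4 552.8 227.3]
 [334.  156.  556.2 208.4]]
```

View pics/ov.png

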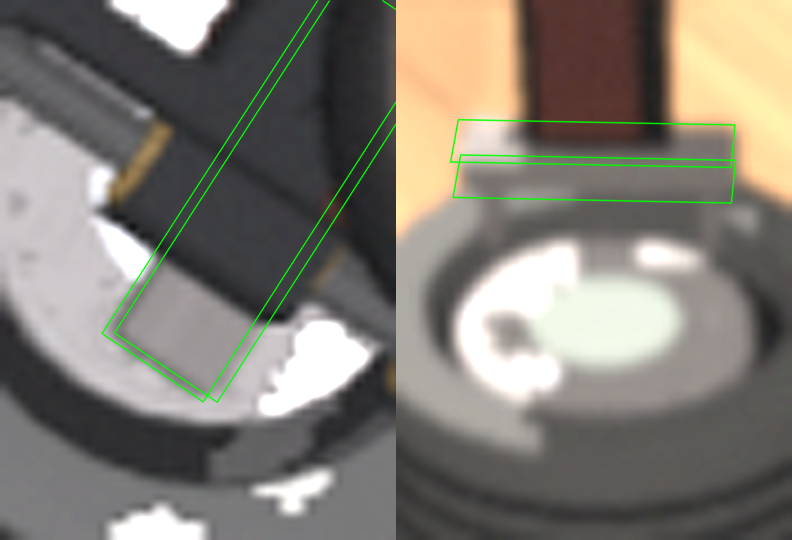

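The overlay shows the held bar within about 0.5 mm of where FK predicts it (end edge near (207,395) in the left panel), so camera bias is small. Next is a gentle descent with force checks.

```bash
cat > d.py <<'E'
from h import *
np.set_printoptions(precision=2,suppress=True)
def F(n=3):
    r=[]
    for _ in range(n): r.append(np.r_[bot.get_force(),bot.get_moment()])
    return np.mean(r,0)
E
python3 - <<'E'
from d import *
c=[542.5,-142.1]
bot.line_to([*c,277],60); bot.pause(.2); b=F(); print("base",b)
for z in np.arange(275.,263,-1):
    bot.line_to([*c,z],20); bot.pause(.1); f=F()-b
    print(z,bot.get_tcp_pos(),f,bot.get_clock())
    if f[2]>4.5 or abs(f[0])+abs(f[1])>8: break
E
```

```text
base [-0.58  0.02 -1.55 -0.04 -0.   -0.  ]
275.0 [ 542.5  -142.1   275.03] [ 0.22  0.14 -0.15  0.04  0.03  0.04] 9.0083
274.0 [ 542.5  -142.12  273.97] [ 0.81 -0.4  -0.22 -0.    0.    0.04] 9.3583
273.0 [ 542.51 -142.1   272.99] [ 0.49 -1.14  0.    0.06  0.01 -0.  ] 9.7083
272.0 [ 542.49 -142.09  271.98] [ 0.58 -0.62 -0.89  0.01  0.01 -0.01] 10.0583
271.0 [ 542.49 -142.09  270.99] [ 0.84 -0.06 -0.09  0.05 -0.04 -0.01] 10.4083
270.0 [ 542.5  -142.1   269.99] [-0.26  0.32 -0.42  0.1  -0.05 -0.02] 10.7583
269.0 [ 542.5  -142.09  268.98] [ 0.79 -0.71  0.09  0.01  0.05 -0.01] 11.1083
268.0 [ 542.52 -142.1   267.98] [ 0.17 -0.86 -0.29  0.1  -0.03 -0.  ] 11.4583
267.0 [ 542.5  -142.11  266.99] [ 0.12 -0.21  1.02  0.02  0.06  0.  ] 11.8083
266.0 [ 542.51 -142.1   265.98] [ 0.23  0.11 -0.01  0.01  0.05 -0.02] 12.1583
265.0 [ 542.6  -142.13  265.11] [ 0.75 -1.16  1.17 -0.03 -0.06  0.01] 12.5083
264.0 [ 542.61 -142.14  264.17] [-0.06 -1.03  2.85 -0.    0.02 -0.02] 12.8583
```

Both pins are in: no contact at the ring's top face (TCP 273), and they bottom at TCP 265 on the sprung gasket. Now I'll turn clockwise, watching the moment.

```bash
python3 - <<'E'
from d import *
c=[542.5,-142.1,263.8]; y=np.pi-.61; turned=0; b=np.array([-.58,.02,-1.55,-.04,0,0])
while turned<1.35:
    d=.05 if turned<.95 else .012
    turned+=d
    bot.line_to(c,20,frame=rot(y-turned)); bot.pause(.05); f=F(4)-b
    print("%.3f"%turned,f[[0,1,2,5]],"%.2f"%bot.get_clock())
    if abs(f[5])>.38 or np.hypot(f[0],f[1])>9 or f[2]>12: break
m=R.from_rotvec(bot.get_tcp_rot()).as_matrix(); print("yaw",np.arctan2(m[1,0],m[0,0])-np.pi,bot.get_tcp_pos(),bot.get_finger_gap())
E
```

```text
0.050 [ 0.99 -0.25  3.78 -0.03] 13.16
0.100 [ 1.38 -0.27  4.77  0.05] 13.46
0.150 [1.73 0.32 3.13 0.06] 13.76
0.200 [ 2.23 -0.67  4.45  0.11] 14.06
0.250 [ 1.86 -1.13  4.03  0.01] 14.36
0.300 [ 2.47 -1.43  5.14  0.01] 14.66
0.350 [ 2.47 -1.22  4.14 -0.  ] 14.96
0.400 [ 2.48 -1.66  5.54  0.04] 15.26
0.450 [ 1.48 -1.92  4.56  0.06] 15.56
0.500 [ 2.68 -1.6   3.46  0.02] 15.86
0.550 [ 2.02 -2.28  4.79 -0.  ] 16.16
0.600 [ 2.46 -3.71  4.08  0.01] 16.46
0.650 [ 2.05 -2.81  3.99  0.  ] 16.76
0.700 [ 1.71 -2.83  3.88  0.06] 17.06
0.750 [ 1.43 -3.41  4.85  0.03] 17.36
0.800 [ 1.39 -3.78  3.33  0.  ] 17.66
0.850 [ 0.73 -2.93  4.54  0.03] 17.96
0.900 [ 1.37 -2.84  3.8   0.02] 18.26
0.950 [ 0.7  -4.11  5.01 -0.02] 18.56
0.962 [-0.1  -4.13  4.25  0.11] 18.86
0.974 [ 0.63 -3.79  3.89  0.08] 19.16
0.986 [-0.7  -3.87  3.68  0.12] 19.46
0.998 [-0.6  -3.7   4.73  0.05] 19.76
1.010 [-0.27 -3.45  3.96  0.21] 20.06
1.022 [-1.27 -3.97  4.12  0.08] 20.36
1.034 [-0.76 -4.88  3.89  0.12] 20.66
1.046 [-1.65 -4.21  4.26  0.09] 20.96
1.058 [-1.69 -4.41  3.76  0.12] 21.26
1.070 [-2.27 -4.33  4.45  0.13] 21.56
1.082 [-2.48 -3.93  3.91  0.15] 21.86
1.094 [-2.08 -5.33  5.29  0.13] 22.16
1.106 [-2.02 -4.15  3.79  0.16] 22.46
1.118 [-2.11 -4.35  4.24  0.11] 22.76
1.130 [-1.83 -4.91  5.29  0.14] 23.06
1.142 [-1.72 -4.41  3.9   0.14] 23.36
1.154 [-1.67 -3.96  4.49  0.15] 23.66
1.166 [-1.83 -4.5   3.35  0.09] 23.96
1.178 [-1.33 -4.61  4.35  0.12] 24.26
1.190 [-2.22 -4.24  4.72  0.16] 24.56
1.202 [-1.54 -4.59  3.94  0.34] 24.86
1.214 [-2.87 -3.72  4.19  0.47] 25.16
yaw -1.824591754831279 [ 542.47 -142.    263.73] 13.843688875748082
```

The moment held at about 0.13 N·m, then climbed to 0.34 and 0.47 with the ring at its expected end angle, so it's at the stop. I'll ease off within the play, lift out, and check the ring.

```bash
python3 - <<'E'
from d import *
c=[542.5,-142.1]; y=np.pi-.61-1.214
bot.line_to([*c,263.8],20,frame=rot(y+.04)); print(F())
bot.line_to([*c,268],20); print(F()); bot.line_to([*c,290],60); bot.line_to([*c,340],120)
G=[527.2,139.9]
bot.movep([*G,340],rot(np.pi-.2)); bot.pause(.2)
print(F(),bot.get_tcp_pos(),bot.get_finger_gap(),bot.get_clock())
t=bot.camera("top"); s=bot.camera("scene")
a=cv2.resize(t[240:360,365:475],None,fx=4,fy=4,interpolation=cv2.INTER_CUBIC)
b=cv2.resize(s[200:320,330:420],None,fx=4,fy=4,interpolation=cv2.INTER_CUBIC)
cv2.imwrite("pics/after.png",np.hstack([a,b])[:,:,::-1])
E
```

```text
[-2.17 -3.4   2.95 -0.92  0.66  0.14]
[-1.33 -1.48 -0.42 -0.53  0.44  0.03]
[ 0.34 -0.09 -0.8  -0.02 -0.03 -0.06] [527.51 138.49 339.88] 14.289978863961611 28.1417
```

View pics/after.png

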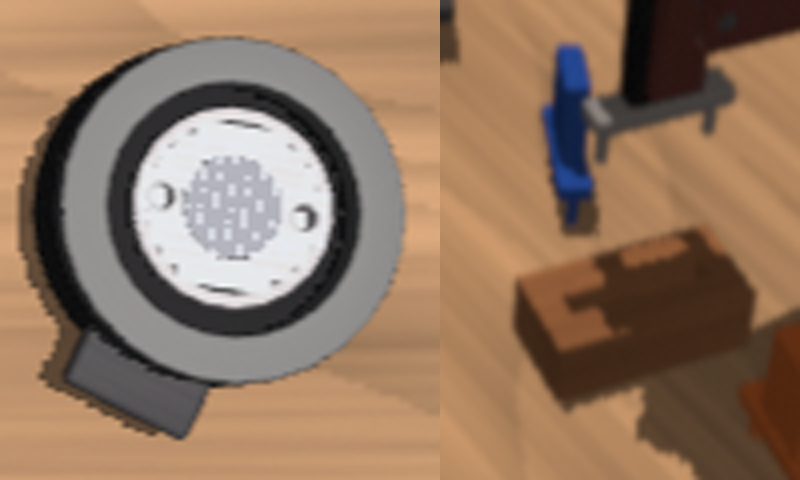

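The left panel shows the holes now at (161,195) and (304,217), a world line angle of about −1.74, which matches 1.25 rad of ring angle. The right panel shows the spanner level in the grip above the empty slot. Now I'll put it back with force checks.

```bash
python3 - <<'E'
from d import *
G=[527.3,140.1]; o=rot(np.pi-.2)
bot.line_to([*G,300],100,frame=o); bot.line_to([*G,260],60,frame=o); bot.pause(.2); b=F(); print(bot.get_tcp_pos(),b)
for z in [257,255,252,249,246,243,241,239.5,238.5,237.8,237.2,236.7]:
    bot.line_to([*G,z],25); bot.pause(.05); f=F()-b
    print(z,bot.get_tcp_pos(),f,"%.2f"%bot.get_clock())
    if f[2]>4 or np.hypot(f[0],f[1])>8: break
E
```

```text
[527.44 140.15 260.34] [ 1.06 -0.8  -2.05  0.03  0.   -0.02]
257 [527.27 140.1  256.93] [-2.1   0.63  1.55 -0.    0.03 -0.01] 30.12
255 [527.28 140.1  254.93] [-2.06  0.87  1.48  0.02  0.01  0.  ] 30.43
252 [527.27 140.08 251.9 ] [-1.33  0.89 -0.1   0.   -0.02  0.03] 30.74
249 [527.27 140.07 248.91] [-0.5  -0.28  0.27 -0.02 -0.04 -0.03] 31.06
246 [527.25 140.08 245.89] [-1.08  0.41 -0.04 -0.03  0.    0.05] 31.38
243 [527.26 140.08 242.93] [-0.78  0.14  0.55  0.03  0.03  0.02] 31.69
241 [527.27 140.09 240.94] [-0.38  0.63 -0.   -0.04 -0.07  0.02] 31.99
239.5 [527.27 140.06 239.46] [-1.41  0.98  0.13 -0.06 -0.01  0.03] 32.29
238.5 [527.27 140.11 238.47] [-1.93  0.65  0.2  -0.07  0.03  0.03] 32.59
237.8 [527.29 140.13 237.77] [-1.09  1.59  0.2  -0.08 -0.02  0.04] 32.89
237.2 [527.36 140.13 237.28] [-1.34  0.38  2.61 -0.05 -0.06  0.02] 33.19
236.7 [527.4  140.07 237.25] [-3.88  0.1   7.61 -0.12  0.43  0.02] 33.49
```

```bash
python3 - <<'E'
from d import *
G=[527.3,140.1]
bot.line_to([*G,237.2],20); bot.set_gripper(40); bot.pause(.2); bot.line_to([*G,345],100)
bot.movep([400,330,400],rot(np.pi-.2)); bot.pause(.5)
print(F(),bot.get_finger_gap(),bot.get_clock())
t=bot.camera("top"); s=bot.camera("scene"); o=cv2.imread("pics/top1.png")[:,:,::-1]
k=lambda im,x,y:cv2.resize(im[y:y+90,x:x+66],None,fx=4,fy=4,interpolation=cv2.INTER_CUBIC)
cv2.imwrite("pics/end.png",np.hstack([k(t,200,260),k(o,200,260),k(s,345,235)])[:,:,::-1])
d=np.abs(t.astype(int)-o).max(2)>60; ys,xs=np.nonzero(d); print(len(xs),np.c_[xs,ys][::max(1,len(xs)//15)].tolist())
E
```

```text
[ 0.38 -0.18 -0.66  0.04 -0.02  0.01] 40.4081967854964 37.2083
12004 [[422, 270], [65, 379], [49, 388], [126, 394], [78, 401], [35, 408], [19, 415], [94, 421], [52, 428], [34, 436], [36, 444], [105, 451], [32, 459], [36, 466], [12, 473], [119, 479]]
```

View pics/end.png

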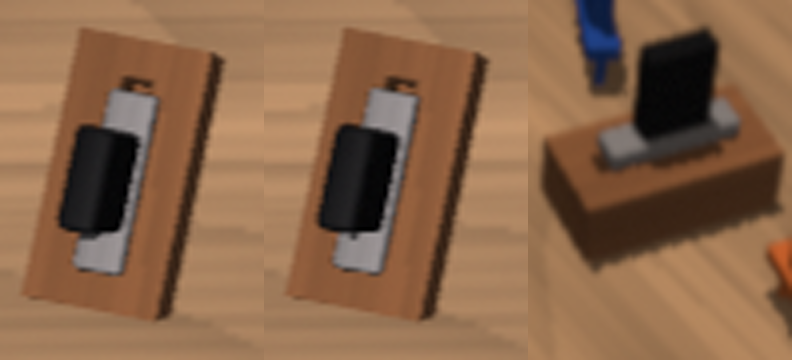

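The spanner is back in its stand as it was found: the bar is centred near (115,180) in the left panel, matching the original in the middle panel. The only other changes in the top view are the ring and the robot at lower left.

```bash
python3 -c "
from workcell import bot
print(bot.hand_in())"
```

```text
the job is handed in; nothing more can be done
None
```

The lens ring is turned clockwise to its stop, the spanner is back in its stand as found, nothing else on the table was touched, and the job was handed in at about 37 s.

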